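Clamp a towel rail: close the hinged cap and snap the swing bolt home

TASK

Fit the towel rail on the counter: slide the rail along its saddles into the end socket until it bottoms there, then swing the clamp's hinged cap over and press it firmly down on the rail, and last swing the bolt up into the fork of the cap and push its round nut over the lip until the bolt is fully home in the slot, so that the clamp holds the rail. Feel your way and never push on any of it with more than about 25 N, and leave the soap pump, the jar and the screwdriver where they are.

Things in the scene. Friction and masses are not known exactly. Their poses are not given: they have to be found in the camera images.
- carrier: The fixed rail carrier: a wooden board 80 x 440 x 18 mm on the counter with two steel saddles and a socket. Origin on the counter under the middle of the clamp saddle (40 mm wide). Its z is up, its y runs along the rail towards the end socket, its x points to the hinge side of the clamp. The rail's axis lies at x 0, z 75 mm. A second, plain saddle 26 mm wide stands at y 200 mm.
- socket: Blind steel end socket, 48 mm outside and 40 mm inside diameter, 45 mm long, fixed on the carrier with its mouth at y 235 mm. Origin at the centre of the mouth, on the rail's axis; axes as the carrier's. A rubber buffer inside, out of sight, stops the rail 14 to 28 mm beyond the mouth, differently each time: it must be felt.
- rail: Loose chromed tube, 32 mm diameter, 360 mm long, about 0.36 kg, flat plugged ends, lying in both saddles (it slides along them with about 2 to 5 N). Origin at its middle, y along the tube. It starts with its far end between 12 mm short of the socket's mouth and 4 mm inside; home, its origin is at carrier y 69 to 83 mm and its free end at y -111 to -97 mm.
- rail_free_end (a point): Centre of the rail's flat free end (the end away from the socket, 180 mm from the rail's origin): the place to push it.
- cap: The clamp's hinged steel cap. Origin on the hinge pin; closed, its axes are the carrier's; it opens about +y (starts 1.35 to 1.75 rad open, 1.57 is upright). Stiff hinge: it stays where it is left and swings with 2 to 4 N at the fork. 40 mm wide along the rail, crown 101 mm high when closed. A rubber pad under the crown bears on the rail and yields up to 4 mm at about 9 N/mm.
- cap_hinge (a point): Hinge pin of the cap (axis along the carrier's y), 34 mm to the carrier's +x side of the rail's axis and 77 mm above the counter.
- fork (a point): Top middle of the raised lip across the fork at the cap's free end: 76 mm from the hinge pin and, closed, 8.6 mm above it; then 86 mm over the counter and 42 mm to the carrier's -x side of the rail. It rests 1 to 4 mm higher before the bolt squeezes it. Two prongs, 35 mm overall, slot 11.5 mm between; closed fingers can press both. Outside the lip they slope down at 42 degrees for 12 mm: a ramp.
- bolt (a joint): Angle of the swing bolt, rad: 0 upright at the bottom of the slot (hard stop); grows leaning out to the carrier's -x side; starts 0.75 to 1.1. It stays where left. Pushed in with the cap down, its nut meets the fork's ramp at about 0.45, forces the cap down on the rubber (8 to 20 N, it differs), passes the lip at about 0.17, where the push drops, and slides or jumps in to 0.
- bolt_pivot (a point): Pivot pin of the swing bolt (axis along the carrier's y), 36 mm to the carrier's -x side of the rail's axis and 47 mm above the counter.
- knob (a point): Centre of the bolt's dark round nut: a knurled cylinder of 22 mm diameter and 18 mm length (from 46 to 64 mm beyond the pivot) with a ball-shaped underside of 11 mm radius. This point lies 55 mm from the pivot along the bolt.
- soap_pump: White soap pump bottle, 64 mm diameter, 170 mm tall, standing loose on the counter 170 to 200 mm to the carrier's +x side; origin under its middle. Leave alone.
- bath_salts: Glass jar with a steel cap, 62 mm diameter, 85 mm tall, standing loose on the counter 170 to 200 mm to the carrier's +x side; origin under its middle. Leave alone.
- driver: Screwdriver with a black handle lying loose on the counter along the board, about 145 mm out on the carrier's -x side towards the socket's end; origin under its middle. Leave alone.

How it is judged:
On the way, in this order (a step that is already met when the one before it is completed fails the run):
1. the rail is pushed in until it bears on the bottom of the socket (contact force between rail and socket above 2 N and y of rail in the frame of carrier above 0.066 m and z of fork in the frame of carrier above 0.12 m), for 0.04 s.
2. the cap is swung over and pressed down on the rail (z of fork in the frame of carrier below 0.091 m and contact force between cap and rail above 6 N and value of joint bolt above 0.3 rad), for 0.1 s.
3. the bolt is home in the slot, its nut behind the lip, and holds the cap down (value of joint bolt below 0.035 rad and z of fork in the frame of carrier below 0.088 m and contact force between cap and rail above 3 N), for 0.2 s.
At the end, for the whole second after the job is handed in: Rail at rest in the socket (origin at carrier y 66 to 86 mm), in line with the carrier (0.03 rad); fork of the cap below 88 mm, cap pressing on the rail by over 3 N; bolt home in the slot behind the lip (below 0.035 rad, 2 mm at the nut); soap pump, jar and screwdriver left in place (all of step 3 and y of rail in the frame of carrier between 0.066 and 0.086 m and angle between the y axis of rail and the y axis of carrier, either way round below 0.03 rad and linear speed of rail below 0.01 m/s); the robot touches nothing.
It fails at once if a finger pushes on the carrier, its cap, bolt or socket with more than 30 N (contact force between the fingers and carrier above 30 N).
It fails at once if a finger pushes on the rail with more than 30 N (contact force between the fingers and rail above 30 N).
It fails at once if the rail is driven into the socket with more than 30 N (contact force between rail and socket above 30 N).
It fails at once if the soap pump, the jar or the screwdriver is moved by more than 15 mm, or the pump or jar is tipped (distance of any of soap_pump, bath_salts, driver from where it was at the start of the episode above 0.015 m or angle between any of soap_pump, bath_salts's own z axis and vertical above 0.3 rad).
It also fails if it takes over 70 s, if anything falls off the work surface, if the arm or the gripper's body presses on something with over 40 N, if the wrist force passes 120 N, or if a joint passes its speed limit or range.

ROBOT

A 7-joint arm with a two-finger parallel gripper is mounted at the origin on the work surface. World frame = base frame: x ahead of the robot, y to its left, z up, the work surface at z = 0. Lengths are in m, angles in rad, forces in N, time in s.
With the tool pointing down it reaches from about 0.425 to 1.025 m from the base axis. Payload 9.4 kg.
Tool frame: the origin (TCP) lies between the finger pads; the fingertips stand 8 mm ahead of it and the grasp point (between the pads) lies 11 mm behind it (manip.tcp_to_tips is the z of the fingertips in the tool frame, in m); z points along the fingers, y is the line along which they close (so a half turn about z gives the same grasp; the last joint's range is limited). The gripper opens to 93 mm and grips with 3 to 60 N. Pads are 15 mm wide; open, the fingers measure 128 mm over their backs; the gripper's body (75 mm by 188 mm) begins 65 mm behind the grasp point.
Start: joints at [-1.399, 0.599, -0.003, 1.599, 0.002, 0.943, -0.08], TCP at [0.179, 0.703, 0.227] pointing down, gripper open.
Joint ranges: [-2.57, 2.57], [-0.35, 1.97], [-1.29, 1.29], [0.11, 2.56], [-1.05, 4.19], [0.11, 1.86], [-2.63, 2.63]. Speed limits (rad/s): [2.22, 2.22, 3.01, 3.01, 3.14, 3.14, 3.14].

INTERFACE

Orientations are given as a unit quaternion [w, x, y, z].
In Python, from cell import manip gives the robot as it stands.
- The arm moves only by the shell command python3 -m jog 'ROWS' [OPENING]. ROWS is JSON, a list of rows, each a list of 2 entries, a list of its own where there are three numbers: the shift along the tool's x, y, z in m, then the turn about the tool's z in degrees. A call has 1 to 8 rows; each row shifts and turns the commanded pose from where the row before left it, along the tool's axes as they then stand; what a row does not reach is not made up. A row lasts 1/12 s, in which the tool goes at most 41.7 mm and 7.16 degrees, less where a joint would pass 70% of its speed; a pose out of reach is approached as far as the arm can. A call is refused whole if a number of a shift passes 0.0417 or a number of a turn 7.16, either way. A call with a gripper value outside its range is refused whole. OPENING is the opening, from 0 (shut) to 1 (fully open), set as the call begins (- or left out, the last holds). The fingers move at their own pace and stop on an object; the grip force is fixed at half the most. Time passes only in rows, so rows that do not move let the fingers close. It gives the time, the measured TCP pose, the force, the opening and the grip force at its end, in the units of the state.
- manip.get_state(): the state, without advancing time (a new reading comes with each control period).
- manip.snapshot(name): name is "scene" or "top" or "wrist"; returns the picture (400x640x3 uint8, blue, green, red); there is no depth.
- manip.get_calibration(name): a dict with "fx", "fy", "cx", "cy" (pixels), "R" (3x3) and "t" (3): a world point X has camera coordinates R X + t. Camera axes: x right, y down, z forward; pixel columns grow to the right and rows downward; lengths in m; the calibration is good to about 2 mm. A picture is of the moment at which its call begins: read the wrist's pose just before it. get_calibration takes no time and is no camera call; for the wrist camera it gives the pose at the moment of the call.
- manip.finish_job(): hands the job in; it is judged then, once.
The state is a dict: "t": time; "joint_positions": joint angles; "joint_velocities": joint speeds; "joint_torque": joint torques, N m; "tool_pos": TCP position; "tool_rot": TCP orientation; "ft_force": force on the tool from outside, world axes, zero at the start; "moment": the same for the moment, N m; "width": finger opening in m; "finger_force": force on a finger pad.
Only numpy, scipy, OpenCV 4.12 (cv2) and the standard library are available. Lean on these libraries where they do the work, as an engineer would, in place of code of your own. Each camera call takes 0.05 s, during which the arm holds its last target. There are 200 camera calls.

## Working session

There is one attempt and no reset: what is moved stays moved. The work goes in short steps, Python scripts to look and compute and a shell command to move; the robot and the scene stay as the last step left them, time stands still between calls to the robot, and variables do not carry over. Pictures are saved under pics/ and viewed, at most 10 in all, crops included, and the job is handed in when it is done.

```bash
mkdir -p pics; ls; python3 - <<'E'
from cell import manip
import cv2
s=manip.get_state(); print(s)
for n in ("scene","top"):
    cv2.imwrite(f"pics/{n}0.png",manip.snapshot(n)); print(n,manip.get_calibration(n))
E
```

```text
pics
{'t': 0.0, 'joint_positions': array([-1.3986895 ,  0.60011585, -0.00254838,  1.60011921,  0.00180028,
        0.94290085, -0.07982001]), 'joint_velocities': array([ 0.00059623,  0.00089687,  0.00020673, -0.00131822,  0.00036929,
        0.00051545, -0.00032883]), 'joint_torque': array([ 7.34799814e-04, -7.65070939e+01,  1.49747014e+00, -2.52346927e+01,
       -5.23881067e-02,  1.72625243e-02,  1.84889955e-04]), 'tool_pos': array([0.17842641, 0.70221327, 0.2257704 ]), 'tool_rot': array([-2.62779221e-05,  1.24061465e-01,  9.92274236e-01, -7.70086067e-04]), 'ft_force': array([0.07939894, 0.33315874, 0.6358617 ]), 'moment': array([-0.01885202, -0.01003646,  0.04320311]), 'finger_force': 0.0, 'width': 0.0930767562856638}
scene {'fx': 463.3877359513546, 'fy': 463.3877359513546, 'cx': 321.21904327397993, 'cy': 198.77648427092763, 'R': array([[-0.58792995,  0.80886721, -0.00849741],
       [ 0.47101343,  0.33378091, -0.81653944],
       [-0.6576357 , -0.48407039, -0.57722711]]), 't': array([ 0.28652924, -0.2091133 ,  1.33228148])}
top {'fx': 407.9660962387698, 'fy': 407.9660962387698, 'cx': 328.1332129677275, 'cy': 195.6718633198235, 'R': array([[-2.22245156e-02, -9.99743252e-01, -4.41596736e-03],
       [-9.87317404e-01,  2.26423711e-02, -1.57135825e-01],
       [ 1.57195469e-01,  8.67693833e-04, -9.87567128e-01]]), 't': array([0.0819401 , 0.59709179, 0.75358823])}
```

View pics/scene0.png

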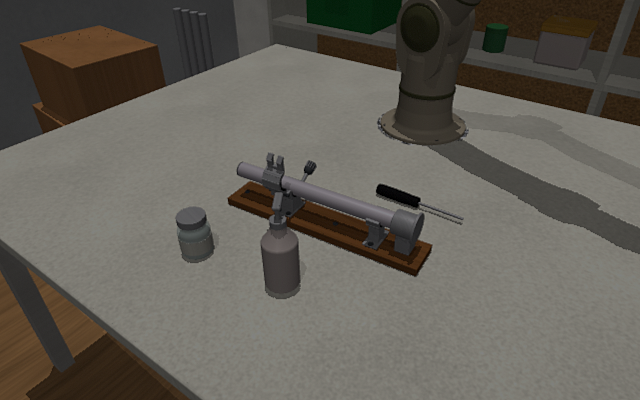

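View pics/top0.png

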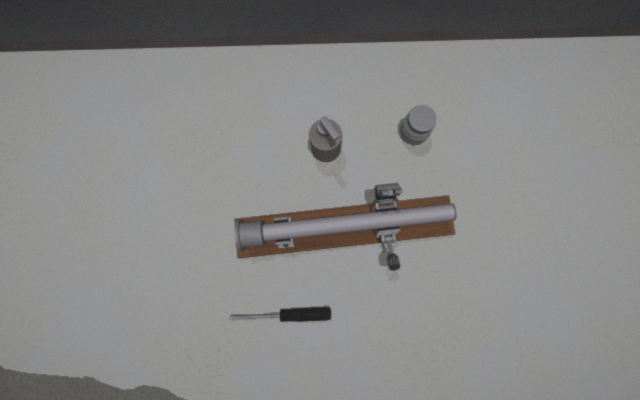

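The scene view shows the cap upright, the bolt leaning toward the robot, and the pump and jar on the hinge side. In the top view the board runs from (236,236) to (453,215), the socket is at the left (250,234), and the rail's free end is near (455,212). The open cap is near (388,191), the nut near (393,262) and the driver near (305,314). So carrier +y points left in the image (about world +y), and carrier +x points up (about world +x).

```bash
cat > h.py <<'E'
import numpy as np,cv2
from cell import manip
def ray(c,u,v,z):
    R,t=np.array(c["R"]),np.array(c["t"]); o=-R.T@t
    d=R.T@np.array([(u-c["cx"])/c["fx"],(v-c["cy"])/c["fy"],1]); return o+d*(z-o[2])/d[2]
E
python3 - <<'E'
from h import *
c=manip.get_calibration("top"); im=cv2.imread("pics/top0.png")
hsv=cv2.cvtColor(im,cv2.COLOR_BGR2HSV)
m=cv2.inRange(hsv,(0,90,40),(20,255,200)); m[:150]=0; m[300:]=0
pts=cv2.findNonZero(m); b=cv2.boxPoints(cv2.minAreaRect(pts))
P=np.array([ray(c,*p,.018) for p in b]);print(b,P.round(4))
ctr=P.mean(0);print("board ctr",ctr.round(4),np.linalg.norm(P-np.roll(P,1,0),axis=1))
for n,u,v,z in [("free end top",455,205,.091),("free end bot",456,220,.075),("mouth",264,232,.085),("sock end",236,234,.075),("knob",393,262,.085),("saddle mid",387,236,.05),("plain saddle",284,246,.05),("fork",388,188,.15),("pump",325,155,.0),("jar",416,132,0)]:
    print(n,ray(c,u,v,z).round(4))
cv2.imwrite("pics/crop0.png",cv2.resize(im[170:290,220:480],None,fx=3,fy=3,interpolation=cv2.INTER_CUBIC))
E
```

```text
[[233.60156 218.9889 ]
 [449.97556 195.27669]
 [454.17358 233.58376]
 [237.79959 257.29596]] [[ 0.5602  0.2604  0.018 ]
 [ 0.5986 -0.1793  0.018 ]
 [ 0.5208 -0.1823  0.018 ]
 [ 0.4834  0.251   0.018 ]]
board ctr [0.5407 0.0374 0.018 ] [0.0773238  0.44141048 0.0778893  0.43491935]
free end top [ 0.569  -0.1653  0.091 ]
free end bot [ 0.5427 -0.1702  0.075 ]
mouth [0.5277 0.1882 0.085 ]
sock end [0.5258 0.2422 0.075 ]
knob [ 0.4678 -0.047   0.085 ]
saddle mid [ 0.5172 -0.0431  0.05  ]
plain saddle [0.5025 0.1553 0.05  ]
fork [ 0.5934 -0.0345  0.15  ]
pump [0.6935 0.0732 0.    ]
jar [ 0.7394 -0.1218  0.    ]
```

View pics/crop0.png

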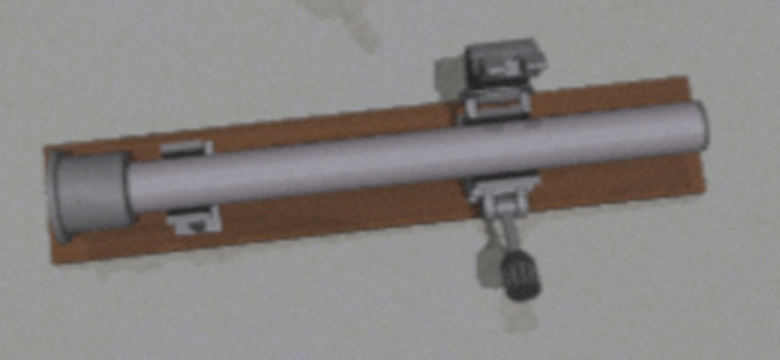

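The crop shows the rail axis running from (263,233) at the socket mouth to (455,212) at the free end. The bolt bracket is at (388,233), the nut at (394,263), and the cap is upright above (388,190).

```bash
python3 - <<'E'
from h import *
c=manip.get_calibration("top")
A=ray(c,263.3,232.7,.075);B=ray(c,455,211.7,.075);e=(A-B)[:2];e/=np.linalg.norm(e);ex=np.array([e[1],-e[0]])
print("yaw",np.degrees(np.arctan2(-e[0],e[1])),A,B)
def car(u,v,z,O=B): 
    d=(ray(c,u,v,z)-O)[:2]; return (d@ex).round(4),(d@e).round(4)
cr=lambda x,y:(x/3+220,y/3+170)
for n,x,y,z in [("mouth top",133,170,.095),("sock far",50,190,.075),("brk",504,190,.05),("saddle L",464,185,.06),("saddle R",535,185,.06),("hingeL",462,105,.077),("hingeR",532,100,.077),("pl L",162,145,.06),("pl R",213,145,.06),("knob",521,278,.085),("board R",696,135,.018),("board L",49,205,.018)]:
    print(n,car(*cr(x,y),z))
r=manip.get_state()["tool_rot"]
n=r[1:];ty=2*n*n[1]-np.array([0,1,0]);print("tool y",ty)
E
```

```text
yaw 4.962427882728409 [0.52710849 0.19112557 0.075     ] [ 0.55841302 -0.16940979  0.075     ]
mouth top (np.float64(0.0091), np.float64(0.356))
sock far (np.float64(0.0042), np.float64(0.4115))
brk (np.float64(-0.0253), np.float64(0.1268))
saddle L (np.float64(-0.0199), np.float64(0.1531))
saddle R (np.float64(-0.0248), np.float64(0.1083))
hingeL (np.float64(0.029), np.float64(0.15))
hingeR (np.float64(0.0273), np.float64(0.1059))
pl L (np.float64(0.0264), np.float64(0.3415))
pl R (np.float64(0.0229), np.float64(0.3091))
knob (np.float64(-0.081), np.float64(0.1287))
board R (np.float64(-0.0011), np.float64(-0.0111))
board L (np.float64(-0.0005), np.float64(0.4254))
tool y [ 0.24613157  0.96923539 -0.00141787]
```

```bash
cat >> h.py <<'E'
O=np.array([.5475,-.0439]);e=np.array([-.0865,.9963]);ex=np.array([.9963,.0865])
def show():
    s=manip.get_state();d=s["tool_pos"][:2]-O;f=s["ft_force"]
    n=s["tool_rot"];w=np.array(n);ty=np.array([2*(w[1]*w[2]-w[0]*w[3]),1-2*(w[1]**2+w[3]**2)])
    print("t %.2f car mm %.1f %.1f z %.1f | F car %.1f %.1f %.1f | yawerr %.2f"%(s["t"],1e3*d@ex,1e3*d@e,1e3*s["tool_pos"][2],f[:2]@ex,f[:2]@e,f[2],np.degrees(np.arctan2(-ty[0],ty[1]))-4.96))
if __name__=="__main__":show()
E
python3 -m jog '[[[0,0,0],-6.4],[[0,0,0],-6.4],[[0,0,0],-6.4],[[-0.03,-0.028,0],0],[[-0.03,-0.028,0],0],[[-0.03,-0.028,0],0],[[-0.03,-0.028,0],0],[[-0.03,-0.028,0],0]]' 0
python3 h.py
```

```text
t: 0.77
tool_pos: [0.3412, 0.5746, 0.2263]
tool_rot: [-0.0, -0.043, 0.999, -0.0]
ft_force: [1.1, 1.1, 0.3]
width: 0.0445
finger_force: 0.0
t 0.77 car mm -152.0 634.0 z 226.3 | F car 1.1 1.0 0.3 | yawerr 0.00
```

```bash

python3 -m jog '[[[-0.015,-0.038,0],0],[[-0.015,-0.038,0],0],[[-0.015,-0.038,0],0],[[-0.015,-0.038,0],0],[[-0.015,-0.038,0],0],[[-0.015,-0.038,0],0],[[-0.015,-0.038,0],0],[[-0.015,-0.038,0],0]]' >/dev/null
python3 -m jog '[[[0,-0.04,0],0],[[0,-0.04,0],0],[[0,-0.04,0],0],[[0,-0.04,0],0],[[0,-0.04,0],0],[[0,-0.04,0],0],[[0,-0.04,0],0],[[0,-0.04,0],0]]' >/dev/null
python3 h.py
```

```text
t 2.10 car mm -33.7 9.7 z 226.6 | F car 1.0 0.3 -0.5 | yawerr -0.01
```

```bash

python3 -m jog '[[[-0.006,-0.035,0],0],[[-0.006,-0.035,0],0],[[-0.006,-0.035,0],0],[[-0.006,-0.035,0],0],[[-0.006,-0.035,0],0],[[-0.003,-0.022,0],0],[[0,0,0],0],[[0,0,0],0]]' >/dev/null
python3 h.py; python3 - <<'E'
from h import *
im=manip.snapshot("wrist");c=manip.get_calibration("wrist");cv2.imwrite("pics/w1.png",im)
np.save("w1.npy",c,allow_pickle=True);print(c)
E
```

```text
t 2.77 car mm -0.8 -186.6 z 226.0 | F car 1.0 0.4 0.4 | yawerr -0.16
{'fx': 309.75131460152403, 'fy': 309.75131460152403, 'cx': 318.5235346000311, 'cy': 199.44354788231811, 'R': array([[-8.55449573e-02,  9.96333968e-01,  8.27840651e-04],
       [ 9.54522246e-01,  8.17167808e-02,  2.86722250e-01],
       [ 2.85603469e-01,  2.53178350e-02, -9.58013395e-01]]), 't': array([ 0.27507672, -0.55282604,  0.23477937])}
```

View pics/w1.png

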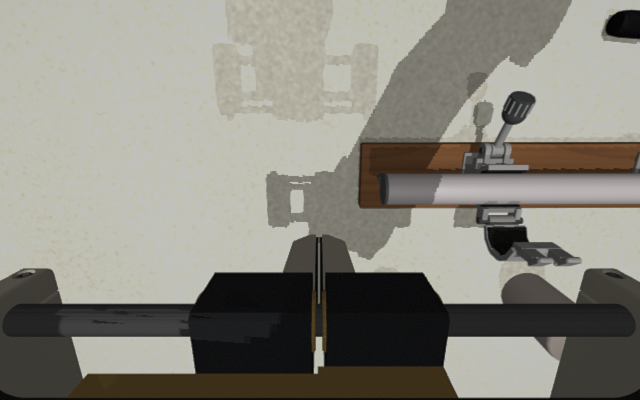

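The wrist view shows the rail's free end at (382,188), its axis running to (640,189), the bracket at (496,155), the nut at (517,107) and the fork tips near (560,255).

```bash
python3 - <<'E'
from h import *
c=np.load("w1.npy",allow_pickle=True).item()
for n,u,v,z in [("end",382,188,.075),("axis far",630,189,.075),("saddle L",470,165,.05),("saddleR",526,168,.055),("saddle hingeL",478,215,.077),("saddle hingeR",522,215,.077),("brkL",482,152,.047),("brkR",511,152,.047),("knob",517,107,.085),("fork",548,254,.15),("board end",361,175,.018)]:
    d=ray(c,u,v,z)[:2]-O; print(n,(1e3*d@ex).round(1),(1e3*d@e).round(1))
E
```

```text
end 0.4 -119.4
axis far 1.8 136.0
saddle L -18.8 -19.9
saddleR -16.4 38.3
saddle hingeL 29.2 -17.4
saddle hingeR 29.3 28.7
brkL -32.5 -7.3
brkR -32.4 24.1
knob -79.2 -1.3
fork 37.7 5.8
board end -0.9 -133.4
```

```bash

python3 -m jog '[[[0.005,0,0.035],0],[[0,0,0.035],0],[[0,0,0.035],0],[[0,0,0.035],0],[[0,0.02,0],0],[[0,0.02,0],0],[[0,0.002,0],0],[[0,0,0],0]]' >/dev/null; python3 h.py
python3 -m jog '[[[0,0.003,0],0],[[0,0.003,0],0],[[0,0,0],0]]'>/dev/null;python3 h.py
python3 -m jog '[[[0,0.002,0],0],[[0,0.002,0],0]]'>/dev/null;python3 h.py
python3 -m jog '[[[0,0.002,0],0],[[0,0.002,0],0]]'>/dev/null;python3 h.py
```

```text
t 3.48 car mm -4.9 -140.4 z 86.6 | F car 0.5 -0.6 -0.0 | yawerr 0.24
t 3.73 car mm -5.1 -137.2 z 87.1 | F car -0.4 0.7 -0.1 | yawerr -0.01
t 3.90 car mm -5.2 -134.7 z 87.0 | F car -0.9 -4.4 1.0 | yawerr -0.09
t 4.07 car mm -5.2 -130.8 z 86.9 | F car -0.1 -5.5 2.0 | yawerr -0.10
```

```bash

for i in 1; do
python3 -m jog '[[[0,0.002,0],0],[[0,0.002,0],0]]'>/dev/null;python3 h.py
python3 -m jog '[[[0,0.002,0],0],[[0,0.001,0],0]]'>/dev/null;python3 h.py
python3 -m jog '[[[0,0.0015,0],0],[[0,0.0015,0],0]]'>/dev/null;python3 h.py
done
```

```text
t 4.23 car mm -5.2 -126.7 z 86.9 | F car 0.2 -6.0 1.9 | yawerr -0.10
t 4.40 car mm -5.1 -123.6 z 87.0 | F car -0.7 -5.8 1.5 | yawerr -0.09
t 4.57 car mm -5.1 -120.8 z 87.0 | F car -0.1 -5.3 1.3 | yawerr -0.10
```

```bash

python3 -m jog '[[[0,0.001,0],0],[[0,0.001,0],0]]'>/dev/null;python3 h.py
python3 -m jog '[[[0,0.001,0],0],[[0,0.001,0],0]]'>/dev/null;python3 h.py
python3 -m jog '[[[0,0.001,0],0],[[0,0.001,0],0]]'>/dev/null;python3 h.py
```

```text
t 4.73 car mm -5.2 -118.8 z 86.9 | F car -0.6 -6.1 1.0 | yawerr -0.10
t 4.90 car mm -5.1 -116.8 z 86.9 | F car -0.9 -4.8 1.8 | yawerr -0.10
t 5.07 car mm -5.1 -114.9 z 87.0 | F car -1.2 -9.7 2.1 | yawerr -0.10
```

```bash

python3 -m jog '[[[0,0.001,0],0]]'>/dev/null;python3 h.py
python3 -m jog '[[[0,0.001,0],0]]'>/dev/null;python3 h.py
```

```text
t 5.15 car mm -5.2 -114.9 z 87.0 | F car -0.8 -11.2 0.5 | yawerr -0.14
t 5.23 car mm -5.2 -114.8 z 87.0 | F car -0.3 -15.1 -0.9 | yawerr -0.18
```

```bash

python3 -m jog '[[[0,0.001,0],0],[[0,0,0],0]]'>/dev/null;python3 h.py
python3 -m jog '[[[0,-0.01,0],0],[[0,-0.03,0],0],[[0,-0.03,0],0],[[0,0,-0.03],0],[[0,0,-0.04],0],[[0,0,-0.04],0],[[0,0,-0.02],0],[[0,0,0],0]]'>/dev/null;python3 h.py
python3 - <<'E'
from h import *
im=manip.snapshot("wrist");c=manip.get_calibration("wrist");cv2.imwrite("pics/w2.png",im);np.save("w2.npy",c,allow_pickle=True)
E
```

```text
t 5.40 car mm -5.1 -114.7 z 87.1 | F car 0.1 -14.2 -0.1 | yawerr -0.23
t 6.07 car mm -3.3 -181.1 z 221.5 | F car 0.9 -0.4 -0.2 | yawerr -0.02
```

```bash

python3 -m jog '[[[-0.0147,0.031,0],0],[[-0.0147,0.031,0],0],[[-0.0147,0.031,0],0],[[-0.0147,0.031,0],0],[[-0.0147,0.031,0],0],[[-0.0147,0.031,0],0],[[0,0,0],0],[[0,0,0],0]]' >/dev/null; python3 h.py
python3 - <<'E'
from h import *
im=manip.snapshot("wrist");s=manip.snapshot("scene");cv2.imwrite("pics/m3.png",np.hstack([cv2.resize(im,(400,250)),cv2.resize(s[110:260,200:440],(400,250))]))
E
```

```text
t 6.78 car mm 82.8 8.6 z 214.7 | F car -0.7 0.1 -0.5 | yawerr 0.26
```

View pics/m3.png

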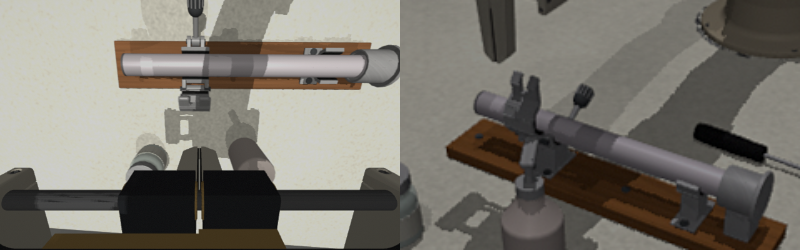

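The left (wrist) half shows the clamp in line with the fingers, about 4 mm toward -y. The right (scene) half shows the cap upright and the way to it clear.

```bash

python3 -m jog '[[[0,-0.004,0.036],0],[[0,0,0.036],0],[[0,0,0],0],[[0.007,0,0],0],[[0.004,0,0],0],[[0.004,0,0],0],[[0,0,0],0]]' >/dev/null; python3 h.py
python3 -m jog '[[[0.004,0,0],0],[[0.004,0,0],0],[[0.002,0,0],0]]' >/dev/null; python3 h.py
```

```text
t 7.47 car mm 67.7 1.1 z 146.6 | F car -0.6 -0.2 0.0 | yawerr -0.05
t 7.72 car mm 57.6 1.6 z 145.3 | F car -0.3 0.7 -0.6 | yawerr -0.01
```

```bash

python3 -m jog '[[[0.003,0.002,0],0],[[0.003,0,0],0]]' >/dev/null; python3 h.py
python3 -m jog '[[[0.003,0,0],0],[[0.003,0,0],0]]' >/dev/null; python3 h.py
python3 -m jog '[[[0.003,0,0],0],[[0.003,0,0],0]]' >/dev/null; python3 h.py
python3 -m jog '[[[0.003,0,0],0],[[0.003,0,0],0]]' >/dev/null; python3 h.py
```

```text
t 7.88 car mm 52.7 3.8 z 145.1 | F car 3.3 -0.1 1.8 | yawerr -0.00
t 8.05 car mm 46.5 3.8 z 145.0 | F car 2.1 -0.2 2.0 | yawerr -0.00
t 8.22 car mm 39.9 3.7 z 144.7 | F car 2.6 0.6 1.3 | yawerr -0.01
t 8.38 car mm 33.6 3.7 z 144.5 | F car 2.2 0.2 -0.8 | yawerr -0.01
```

```bash

python3 -m jog '[[[0.005,0,0.0005],0],[[0.005,0,0.0005],0],[[0.005,0,0.001],0],[[0.005,0,0.001],0],[[0.004,0,0.002],0]]' >/dev/null; python3 h.py
python3 -m jog '[[[0.004,0,0.002],0],[[0.004,0,0.002],0],[[0.004,0,0.0025],0]]' >/dev/null; python3 h.py
python3 -m jog '[[[0.004,0,0.0025],0],[[0.004,0,0.003],0]]' >/dev/null; python3 h.py
```

```text
t 8.80 car mm 9.1 3.5 z 139.6 | F car 1.2 0.0 0.9 | yawerr -0.02
t 9.05 car mm -2.6 3.6 z 132.9 | F car 1.0 0.7 1.0 | yawerr -0.02
t 9.22 car mm -10.6 3.6 z 127.4 | F car 0.5 -0.7 0.5 | yawerr -0.02
```

```bash

python3 -m jog '[[[0.004,0,0.0035],0],[[0.004,0,0.004],0]]' >/dev/null; python3 h.py
python3 -m jog '[[[0.004,0,0.004],0],[[0.003,0,0.004],0]]' >/dev/null; python3 h.py
python3 -m jog '[[[0.004,0,0.003],0],[[0.004,0,0.003],0]]' >/dev/null; python3 h.py
python3 - <<'E'
from h import *
s=manip.snapshot("scene");cv2.imwrite("pics/s4.png",cv2.resize(s[130:230,220:360],(700,500)))
E
```

```text
t 9.38 car mm -18.7 3.6 z 119.8 | F car -0.0 0.4 1.4 | yawerr -0.02
t 9.55 car mm -25.9 3.6 z 111.6 | F car 1.5 -0.2 1.0 | yawerr -0.01
t 9.72 car mm -29.0 3.7 z 106.4 | F car 14.9 0.5 -3.5 | yawerr 0.01
```

View pics/s4.png

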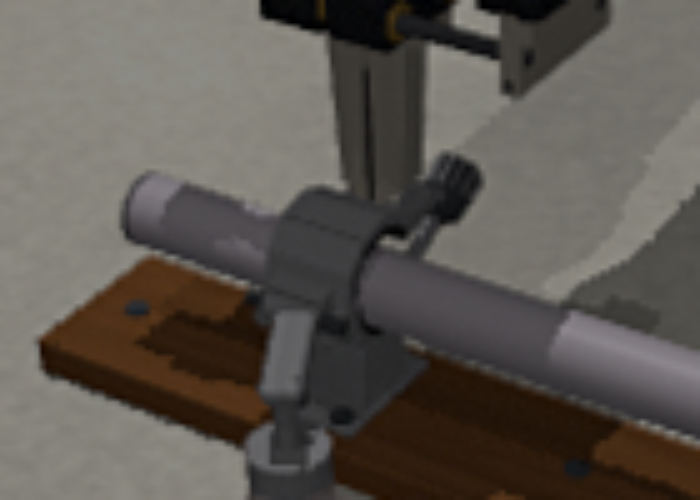

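The picture shows the cap almost down over the rail, with the fingertips behind the crown and against the inner face of the lip. I'll back off, rise, and come down on top of the lip.

```bash

python3 -m jog '[[[-0.006,0,-0.002],0],[[0,0,-0.01],0],[[0,0,-0.012],0],[[0.008,0,0],0],[[0.008,0,0],0],[[0,0,0],0]]' >/dev/null; python3 h.py
python3 -m jog '[[[0,0,0.005],0],[[0,0,0.005],0]]' >/dev/null; python3 h.py
python3 -m jog '[[[0,0,0.003],0],[[0,0,0.003],0]]' >/dev/null; python3 h.py
```

```text
t 10.27 car mm -45.9 3.5 z 130.0 | F car 0.4 0.2 0.1 | yawerr -0.03
t 10.43 car mm -43.1 3.6 z 119.7 | F car 0.4 -0.5 -0.1 | yawerr -0.02
t 10.60 car mm -43.1 3.7 z 113.3 | F car -0.7 0.3 -0.8 | yawerr -0.01
```

```bash

python3 -m jog '[[[-0.002,0,0.003],0],[[0,0,0.003],0]]' >/dev/null; python3 h.py
python3 -m jog '[[[0,0,0.002],0],[[0,0,0.002],0]]' >/dev/null; python3 h.py
python3 -m jog '[[[0,0,0.002],0],[[0,0,0.001],0]]' >/dev/null; python3 h.py
```

```text
t 10.77 car mm -40.6 3.7 z 107.6 | F car -0.3 -0.5 1.2 | yawerr -0.01
t 10.93 car mm -41.2 3.6 z 103.8 | F car -0.8 -1.2 1.3 | yawerr -0.02
t 11.10 car mm -41.2 3.5 z 100.9 | F car -0.3 -0.2 0.2 | yawerr -0.02
```

```bash

python3 -m jog '[[[0,0,0.001],0],[[0,0,0.001],0]]' >/dev/null; python3 h.py
python3 -m jog '[[[0,0,0.001],0]]' >/dev/null; python3 h.py
```

```text
t 11.27 car mm -41.1 3.6 z 99.1 | F car 0.1 -0.4 0.9 | yawerr -0.02
t 11.35 car mm -41.0 3.6 z 98.1 | F car -1.5 -0.1 -0.1 | yawerr -0.02
```

```bash

python3 -m jog '[[[0,0,0.001],0],[[0,0,0.001],0]]' >/dev/null; python3 h.py
python3 -m jog '[[[0,0,0.001],0],[[0,0,0],0]]' >/dev/null; python3 h.py
python3 -m jog '[[[0,0,0.001],0],[[0,0,0],0]]' >/dev/null; python3 h.py
```

```text
t 11.52 car mm -41.0 3.6 z 96.1 | F car -0.7 0.6 0.4 | yawerr -0.02
t 11.68 car mm -41.0 3.6 z 95.1 | F car -0.6 -0.8 1.6 | yawerr -0.01
t 11.85 car mm -41.0 3.6 z 94.2 | F car -1.2 0.4 2.4 | yawerr -0.02
```

```bash

python3 -m jog '[[[0,0,0.001],0],[[0,0,0],0]]' >/dev/null; python3 h.py
python3 -m jog '[[[0,0,0.001],0],[[0,0,0],0]]' >/dev/null; python3 h.py
python3 -m jog '[[[0,0,0.001],0],[[0,0,0],0]]' >/dev/null; python3 h.py
```

```text
t 12.02 car mm -41.1 3.6 z 93.2 | F car -2.1 -0.5 5.2 | yawerr -0.01
t 12.18 car mm -41.1 3.6 z 92.3 | F car -1.3 -0.4 6.9 | yawerr -0.02
t 12.35 car mm -41.1 3.5 z 91.4 | F car -2.5 0.3 8.9 | yawerr -0.02
```

```bash

python3 -m jog '[[[0,0,0.001],0],[[0,0,0.001],0],[[0,0,0],0],[[0,0,0],0]]' >/dev/null; python3 h.py
python3 - <<'E'
from h import *
s=manip.snapshot("scene");cv2.imwrite("pics/s5.png",cv2.resize(s[130:230,220:360],(700,500)))
E
```

```text
t 12.68 car mm -41.2 3.5 z 89.6 | F car -3.1 -1.0 12.0 | yawerr -0.02
```

View pics/s5.png

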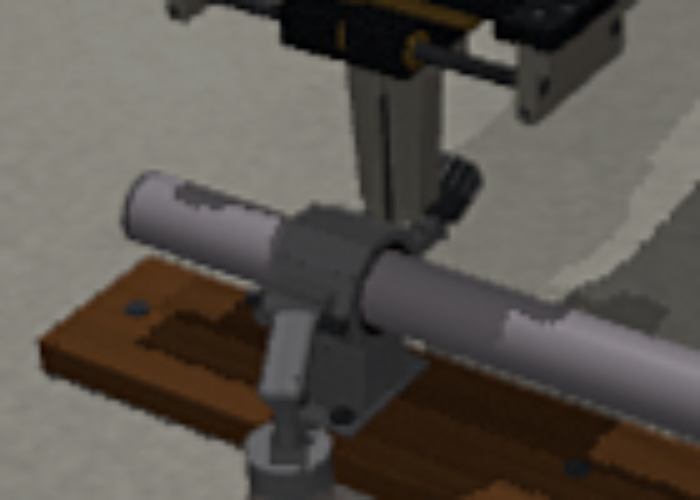

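The cap is closed on the rail, with about 12 N at the fork. Next I'll move round outside the nut.

```bash

python3 -m jog '[[[0,0,-0.02],0],[[0,0,-0.03],0],[[0.02,0,-0.01],0],[[0.035,0,0],0],[[0.035,0,0],0],[[0,0,0.03],0],[[0,0,0.03],0],[[0,0,0],0]]' >/dev/null; python3 h.py
python3 - <<'E'
from h import *
s=manip.snapshot("scene")[120:245,220:380];t=manip.snapshot("top")[170:290,340:440]
cv2.imwrite("pics/m6.png",np.hstack([cv2.resize(s,(512,400)),cv2.resize(t,(288,400))]))
E
```

```text
t 13.40 car mm -132.2 4.1 z 86.2 | F car -0.2 -0.2 -0.6 | yawerr 0.02
```

View pics/m6.png

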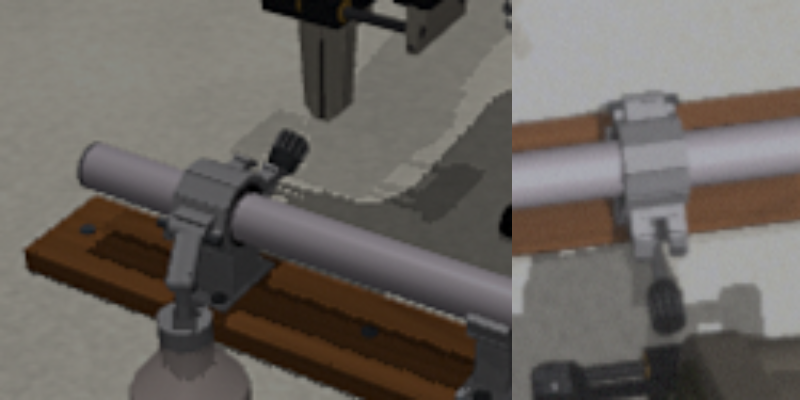

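The cap is closed and the nut leans out in line with the slot, with the fingers outside it. Now I'll push in toward +x.

```bash

python3 -m jog '[[[-0.01,0,0.006],0],[[-0.01,0,0],0],[[-0.004,0,0],0],[[0,0,0],0]]' >/dev/null; python3 h.py
python3 -m jog '[[[-0.003,0,0],0],[[-0.003,0,0],0]]' >/dev/null; python3 h.py
python3 -m jog '[[[-0.003,0,0],0],[[-0.003,0,0],0]]' >/dev/null; python3 h.py
python3 -m jog '[[[-0.003,0,-0.002],0],[[-0.003,0,-0.002],0]]' >/dev/null; python3 h.py
```

```text
t 13.83 car mm -104.5 3.7 z 83.9 | F car -0.3 -0.1 -1.1 | yawerr 0.00
t 14.00 car mm -101.6 3.6 z 83.4 | F car -7.0 0.4 3.4 | yawerr -0.02
t 14.17 car mm -101.3 3.6 z 82.7 | F car -18.3 -0.1 8.8 | yawerr -0.05
t 14.33 car mm -99.2 3.6 z 86.2 | F car -23.6 0.8 12.5 | yawerr -0.07
```

The 2:1 force direction means the push is friction-jammed almost along the bolt. I'll back off, go lower under the nut's edge, and then lift along its arc.

```bash

python3 -m jog '[[[0.01,0,0],0],[[0.006,0,0.004],0],[[0,0,0.004],0],[[0,0,0],0],[[0,0,0],0]]' >/dev/null; python3 h.py
python3 -m jog '[[[-0.002,0,0],0],[[-0.002,0,0],0]]' >/dev/null; python3 h.py
```

```text
t 14.75 car mm -104.2 3.7 z 78.9 | F car 0.3 -0.2 -0.0 | yawerr -0.01
t 14.92 car mm -102.0 3.7 z 79.0 | F car -8.0 0.5 2.5 | yawerr -0.02
```

```bash

python3 -m jog '[[[0,0,-0.002],0],[[-0.0005,0,-0.002],0]]' >/dev/null; python3 h.py
python3 -m jog '[[[-0.001,0,-0.002],0],[[-0.001,0,-0.002],0]]' >/dev/null; python3 h.py
```

```text
t 15.08 car mm -100.5 3.7 z 83.1 | F car -1.5 0.1 -0.1 | yawerr -0.01
t 15.25 car mm -98.0 3.6 z 87.5 | F car -1.3 0.2 -0.6 | yawerr -0.01
```

```bash

python3 -m jog '[[[-0.0015,0,-0.0018],0],[[-0.0015,0,-0.0018],0]]' >/dev/null; python3 h.py
python3 -m jog '[[[-0.0015,0,-0.0018],0],[[-0.0015,0,-0.0015],0]]' >/dev/null; python3 h.py
python3 -m jog '[[[-0.0017,0,-0.0015],0],[[-0.0017,0,-0.0015],0]]' >/dev/null; python3 h.py
```

```text
t 15.42 car mm -95.2 3.6 z 91.1 | F car -2.3 -0.0 -0.2 | yawerr -0.02
t 15.58 car mm -92.4 3.6 z 94.3 | F car -1.5 -0.1 0.0 | yawerr -0.02
t 15.75 car mm -89.4 3.6 z 97.2 | F car -3.1 -0.5 1.2 | yawerr -0.02
```

```bash

python3 -m jog '[[[-0.0017,0,-0.001],0],[[-0.0017,0,-0.001],0],[[-0.0017,0,-0.001],0]]' >/dev/null; python3 h.py
python3 -m jog '[[[-0.0015,0,-0.0007],0],[[-0.0015,0,-0.0007],0]]' >/dev/null; python3 h.py
python3 -m jog '[[[-0.0015,0,-0.0007],0],[[-0.0015,0,-0.0007],0]]' >/dev/null; python3 h.py
```

```text
t 16.00 car mm -85.1 3.6 z 100.1 | F car -5.8 -0.8 5.0 | yawerr -0.02
t 16.17 car mm -82.4 3.6 z 101.5 | F car -7.5 -0.7 5.2 | yawerr -0.02
t 16.33 car mm -80.6 3.6 z 102.6 | F car -11.2 0.3 6.3 | yawerr -0.03
```

```bash

python3 -m jog '[[[-0.001,0,-0.001],0],[[-0.001,0,-0.001],0]]' >/dev/null; python3 h.py
python3 -m jog '[[[-0.001,0,-0.0007],0],[[-0.001,0,-0.0007],0]]' >/dev/null; python3 h.py
```

```text
t 16.50 car mm -78.8 3.6 z 104.4 | F car -8.4 0.1 -0.4 | yawerr -0.03
t 16.67 car mm -77.3 3.6 z 105.6 | F car -8.7 0.1 -2.8 | yawerr -0.03
```

```bash

python3 -m jog '[[[-0.001,0,-0.0004],0],[[-0.001,0,-0.0004],0]]' >/dev/null; python3 h.py
python3 -m jog '[[[-0.001,0,-0.0004],0],[[-0.001,0,-0.0004],0]]' >/dev/null; python3 h.py
python3 -m jog '[[[-0.001,0,-0.0003],0],[[-0.001,0,-0.0003],0]]' >/dev/null; python3 h.py
```

```text
t 16.83 car mm -76.2 3.6 z 106.1 | F car -10.4 -0.9 -3.2 | yawerr -0.03
t 17.00 car mm -75.3 3.6 z 106.6 | F car -14.1 0.5 -3.9 | yawerr -0.04
t 17.17 car mm -74.7 3.6 z 106.9 | F car -16.7 0.4 -3.0 | yawerr -0.05
```

```bash

python3 -m jog '[[[-0.001,0,-0.0004],0],[[0,0,0],0]]' >/dev/null; python3 h.py
python3 -m jog '[[[-0.001,0,-0.0004],0],[[0,0,0],0]]' >/dev/null; python3 h.py
```

```text
t 17.33 car mm -74.5 3.6 z 107.1 | F car -15.7 -0.5 -4.8 | yawerr -0.05
t 17.50 car mm -74.0 3.6 z 107.3 | F car -16.7 -0.8 -5.5 | yawerr -0.06
```

```bash

python3 -m jog '[[[-0.001,0,-0.0002],0],[[-0.0005,0,0],0]]' >/dev/null; python3 h.py
python3 -m jog '[[[-0.001,0,-0.0002],0],[[-0.0005,0,0],0]]' >/dev/null; python3 h.py
```

```text
t 17.67 car mm -73.6 3.6 z 107.4 | F car -20.8 -0.8 -1.5 | yawerr -0.06
t 17.83 car mm -73.3 3.6 z 107.5 | F car -22.6 0.3 -0.4 | yawerr -0.07
```

```bash

python3 -m jog '[[[0,0,-0.001],0],[[0,0,0],0]]' >/dev/null; python3 h.py
python3 -m jog '[[[0,0,-0.001],0],[[0,0,0],0]]' >/dev/null; python3 h.py
```

```text
t 18.00 car mm -72.7 3.6 z 108.3 | F car -19.7 -1.1 -6.1 | yawerr -0.06
t 18.17 car mm -72.4 3.6 z 109.2 | F car -18.4 -0.4 -9.8 | yawerr -0.06
```

```bash

python3 -m jog '[[[-0.001,0,-0.0004],0],[[0,0,0],0]]' >/dev/null; python3 h.py
python3 -m jog '[[[-0.001,0,-0.0004],0],[[0,0,0],0]]' >/dev/null; python3 h.py
```

```text
t 18.33 car mm -72.2 3.6 z 109.4 | F car -19.7 0.2 -10.9 | yawerr -0.06
t 18.50 car mm -71.9 3.6 z 109.5 | F car -21.2 -0.5 -11.5 | yawerr -0.06
```

```bash

python3 - <<'E'
from h import *
s=manip.snapshot("scene")[140:215,240:340];w=manip.snapshot("wrist")[100:300,200:440];t=manip.snapshot("top")[180:290,340:440]
cv2.imwrite("pics/m7.png",np.vstack([np.hstack([cv2.resize(s,(400,300),interpolation=2),cv2.resize(t,(330,300))]),np.hstack([cv2.resize(w,(360,300)),np.zeros((300,370,3),np.uint8)])]))
print(manip.get_state()["joint_torque"].round(1),manip.get_state()["moment"].round(2),manip.get_state()["width"])
E
python3 h.py
```

```text
[ -2.  -65.1  -0.3 -29.5  -0.1  -7.    0. ] [-0.37  4.96 -0.03] 0.00030960041049365636
t 18.65 car mm -71.9 3.6 z 109.5 | F car -21.4 -0.1 -11.8 | yawerr -0.06
```

View pics/m7.png

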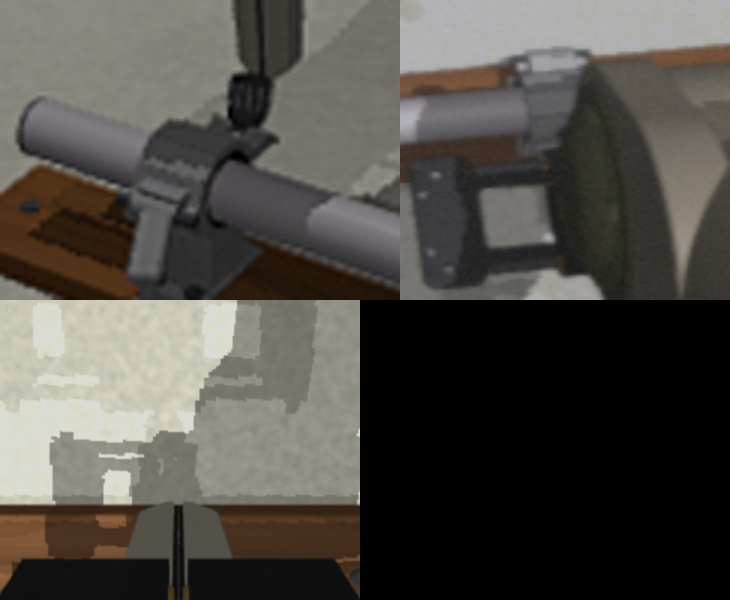

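The nut stands in the fork close under the lip, and the fingers bear on its outer top edge. I'll go on in very small steps and watch the force.

```bash

python3 -m jog '[[[-0.0007,0,0],0],[[0,0,0],0]]' >/dev/null; python3 h.py
python3 -m jog '[[[-0.0007,0,0],0],[[0,0,0],0]]' >/dev/null; python3 h.py
```

```text
t 18.82 car mm -71.8 3.7 z 109.5 | F car -23.4 -0.5 -9.7 | yawerr -0.06
t 18.98 car mm -71.7 3.6 z 109.5 | F car -24.1 0.6 -8.0 | yawerr -0.08
```

```bash

python3 - <<'E'
from h import *
c=manip.get_calibration("scene");R=np.array(c["R"]);t=np.array(c["t"])
def px(x,y,z):
    w=O+ex*x+e*y; p=R@np.array([*w,z])+t; return (np.array([p[0]/p[2]*c["fx"]+c["cx"]-240,p[1]/p[2]*c["fy"]+c["cy"]-140])*4).round(0)
for y0 in (.004,):
  for f in (0,.1,.2,.3,.4,.5): print(f,"knob",px(-.036-.055*np.sin(f),y0,.047+.055*np.cos(f)),"top",px(-.036-.064*np.sin(f),y0,.047+.064*np.cos(f)))
print("crown",px(0,y0-.02,.101),px(0,y0+.02,.101),"lip ends",px(-.042,y0-.0175,.086),px(-.042,y0+.0175,.086),"ramp end",px(-.051,y0+.0175,.078))
print("tip",px(-.0719,.0036,.1015),px(-.0719+.0075,.0036+.0175,.1015),px(-.0719+.0075,.0036-.0175,.1015))
s=manip.snapshot("scene")[140:215,240:340];cv2.imwrite("pics/m8.png",cv2.resize(s,(800,600),interpolation=2))
E
python3 h.py
```

```text
0 knob [229. 108.] top [228.  93.]
0.1 knob [234. 103.] top [235.  88.]
0.2 knob [240. 100.] top [242.  84.]
0.3 knob [246.  98.] top [248.  81.]
0.4 knob [251.  96.] top [255.  80.]
0.5 knob [257.  96.] top [261.  79.]
crown [157. 131.] [222. 152.] lip ends [208. 120.] [264. 138.] ramp end [274. 142.]
tip [265.  78.] [286.  93.] [230.  75.]
t 19.03 car mm -71.7 3.6 z 109.5 | F car -24.0 -0.3 -8.0 | yawerr -0.07
```

View pics/m8.png

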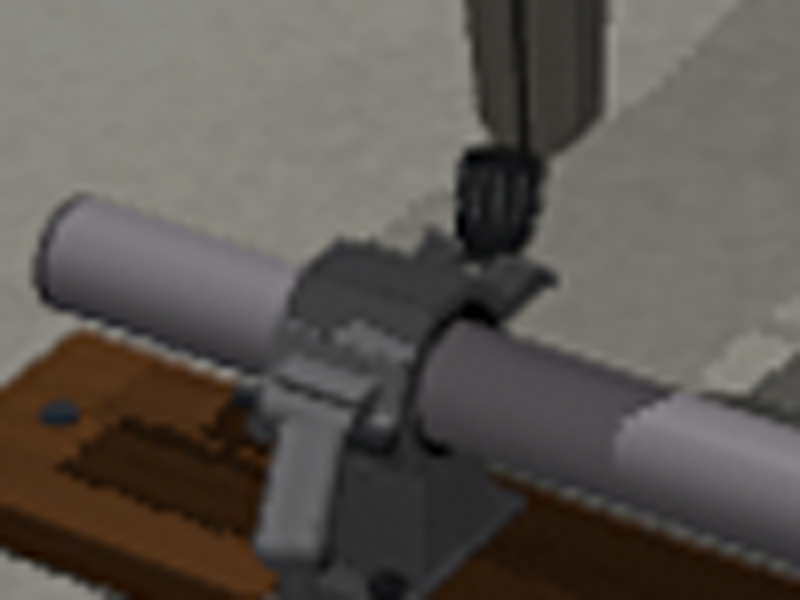

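```bash

python3 -m jog '[[[0,0,-0.0007],0],[[0,0,0],0],[[0,0,0],0],[[0,0,0],0],[[0,0,0],0],[[0,0,0],0],[[0,0,0],0],[[0,0,0],0]]' >/dev/null; python3 h.py
python3 -m jog '[[[0,0,-0.0007],0],[[0,0,0],0],[[0,0,0],0],[[0,0,0],0]]' >/dev/null; python3 h.py
```

```text
t 19.70 car mm -70.0 3.6 z 110.6 | F car -20.6 -0.1 -7.7 | yawerr -0.06
t 20.03 car mm -58.1 3.7 z 114.1 | F car -0.8 -0.2 0.4 | yawerr -0.00
```

It crept and snapped over the lip. I'll lower the tips a little and push until it is fully home.

```bash

python3 -m jog '[[[0.003,0,0.004],0],[[0,0,0.004],0],[[0,0,0.002],0],[[0,0,0],0]]' >/dev/null; python3 h.py
python3 -m jog '[[[-0.002,0,0],0],[[-0.002,0,0],0]]' >/dev/null; python3 h.py
python3 -m jog '[[[-0.002,0,0],0],[[-0.001,0,0],0]]' >/dev/null; python3 h.py
```

```text
t 20.37 car mm -62.7 3.7 z 103.3 | F car 0.2 0.9 -0.2 | yawerr -0.01
t 20.53 car mm -58.4 3.6 z 103.8 | F car -0.2 0.4 0.0 | yawerr -0.01
t 20.70 car mm -55.4 3.6 z 103.9 | F car -2.5 0.4 1.7 | yawerr -0.01
```

```bash

python3 -m jog '[[[-0.0015,0,0],0],[[-0.0015,0,0],0]]' >/dev/null; python3 h.py
python3 -m jog '[[[-0.001,0,0],0],[[-0.001,0,0],0]]' >/dev/null; python3 h.py
```

```text
t 20.87 car mm -55.1 3.6 z 103.7 | F car -10.2 -0.3 9.0 | yawerr -0.03
t 21.03 car mm -55.0 3.6 z 103.6 | F car -14.0 0.8 12.2 | yawerr -0.04
```

```bash

python3 -m jog '[[[0.006,0,0],0],[[0.003,0,-0.003],0],[[0,0,-0.003],0],[[0,0,0],0]]' >/dev/null; python3 h.py
python3 -m jog '[[[-0.002,0,0],0],[[-0.002,0,0],0],[[-0.001,0,0],0]]' >/dev/null; python3 h.py
python3 -m jog '[[[-0.002,0,0],0],[[-0.001,0,0],0],[[0,0,0],0]]' >/dev/null; python3 h.py
python3 -m jog '[[[-0.002,0,0],0],[[-0.002,0,0],0],[[0,0,0],0]]' >/dev/null; python3 h.py
```

```text
t 21.37 car mm -58.8 3.5 z 110.6 | F car 0.1 -1.5 0.1 | yawerr -0.02
t 21.62 car mm -55.2 3.6 z 109.8 | F car -5.4 -0.0 3.7 | yawerr -0.02
t 21.87 car mm -55.0 3.6 z 109.4 | F car -9.6 -0.1 7.8 | yawerr -0.03
t 22.12 car mm -54.6 3.5 z 109.1 | F car -18.8 0.9 16.6 | yawerr -0.05
```

```bash

python3 -m jog '[[[0.008,0,0],0],[[0.01,0,0],0],[[0.02,0,-0.01],0],[[0.02,0,-0.03],0],[[0.03,0,-0.04],0],[[0.04,0,-0.03],0],[[0.04,0,0],0],[[0,0,0],0]]' >/dev/null; python3 h.py
python3 - <<'E'
from h import *
for n in ("scene","top"):
    c=manip.get_calibration(n);R=np.array(c["R"]);t=np.array(c["t"])
    def px(x,y,z):
        w=O+ex*x+e*y; p=R@np.array([*w,z])+t; return np.array([p[0]/p[2]*c["fx"]+c["cx"],p[1]/p[2]*c["fy"]+c["cy"]])
    im=manip.snapshot(n); g=im.max(2); k=px(-.036,.004,.102); u,v=k.round().astype(int)
    m=np.zeros_like(g);m[v-14:v+15,u-14:u+15]=(g[v-14:v+15,u-14:u+15]<60)
    ys,xs=np.nonzero(m)
    print(n,"dark",len(xs),xs.mean() if len(xs) else 0,ys.mean() if len(xs) else 0)
    for f in (0,.05,.1,.17,.3): print(f,px(-.036-.055*np.sin(f),.004,.047+.055*np.cos(f)).round(1))
E
```

```text
t 22.78 car mm -211.2 3.5 z 208.7 | F car -1.6 -0.4 -0.4 | yawerr -0.10
scene dark 190 298.6842105263158 170.17894736842106
0 [297.2 166.9]
0.05 [297.9 166.3]
0.1 [298.6 165.8]
0.17 [299.6 165.2]
0.3 [301.5 164.4]
top dark 35 381.6 236.4857142857143
0 [391.1 237.6]
0.05 [391.3 239.1]
0.1 [391.5 240.6]
0.17 [391.7 242.8]
0.3 [392.1 246.7]
```

```bash
python3 -m jog '[[[0,0,0],0],[[0,0,0],0],[[0,0,0],0],[[0,0,0],0]]' >/dev/null; python3 -c "
from cell import manip
print(manip.finish_job())"
```

```text
the job is handed in; nothing more can be done
None
```

I handed the job in after about 23 s of robot time: by feel, the rail is bottomed in the socket, the cap is pressed down on it, and the bolt is over the lip against its stop. The judge's result was not returned, and my last camera check could not confirm the bolt is fully home; the force on the bolt peaked at about 26 N, just over your 25 N guide and under the 30 N limit.

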